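Shift the glass lathe into third

ROBOT

A 6-joint arm with a two-finger parallel gripper is mounted at the origin on the work surface. World frame = base frame: x ahead of the robot, y to its left, z up, the work surface at z = 0. Lengths are in mm, angles in rad, forces in N, time in s.
With the tool pointing down it reaches from about 350 to 775 mm from the base axis. Payload 7.3 kg.
Tool frame: the origin (TCP) lies at the very end of the fingers, on their centre line; the grasp point (between the pads) lies 19 mm behind it; x points along the fingers, y is the direction in which the jaws open and shut, and the axes are right-handed (so a half turn about x gives the same grasp; the last joint's range is limited). The gripper opens to 92 mm and grips with 3 to 60 N. Pads are 19 mm wide; open, the fingers measure 130 mm over their backs; the gripper's body (75 mm by 190 mm) begins 47 mm behind the grasp point.
Start: joints at [-1.471, 0.342, 1.524, -0, 1.275, -0.146], TCP at [127.771, -509.234, 226.741] pointing down, gripper open.
Joint ranges: [-2.53, 2.53], [-0.77, 2.02], [0.04, 2.7], [-1, 4.14], [0.28, 2.66], [-3.11, 3.11]. Speed limits (rad/s): [2.57, 2.57, 3.14, 3.14, 3.14, 3.14].

INTERFACE

Orientations are given as [roll, pitch, yaw] about the fixed x, y, z axes, in that order (R = Rz(yaw) Ry(pitch) Rx(roll)).
In Python, from plant import bot gives the robot as it stands.
- The arm moves only by the tool step_arm, never from a script. Its argument "targets" is a list that holds one entry, the list of rows, each a list of 4 numbers: the shift along the tool's x, y, z in m, then the turn about the tool's x in degrees. A call has exactly 5 rows; each row is the pose to reach, as a shift and turn from the pose measured when the call began, along the tool's axes at that moment; what a row does not reach only later rows make up. A row lasts 1/12 s, in which the tool goes at most 41.7 mm and 7.16 degrees, less where a joint would pass 70% of its speed; a pose out of reach is approached as far as the arm can. A call with a gripper value outside its range is refused whole. "jaw" is the closure, from 0 (fully open) to 1 (shut), set as the call begins (left out, the last holds). The fingers move at their own pace and stop on an object; the grip force is fixed at half the most. Time passes only in rows, so rows that repeat a pose let the fingers close, or fill a call up. It gives the time, the measured TCP pose, the force and the opening at its end, in the units of the state.
- bot.get_obs(): the state, without advancing time (a new reading comes with each control period).
- bot.capture(name): name is "scene" or "top" or "wrist"; returns a dict with "color" (384x512x3 uint8, red, green, blue), "depth" (384x512 float32, mm along the optical axis (not along the pixel's ray), 0 where there is no reading), "fov_y" (degrees; the focal length in pixels is half the picture's height over the tangent of half this angle, whatever the lens; pixels are square), "cx", "cy" (the principal point, pixels), "dist_coeffs" ([k1, k2, p1, p2, k3] as OpenCV has them; the pictures are not rectified), "rvec" (rotation vector, rad) and "tvec" (3), from world to camera coordinates, as OpenCV has them. Camera axes: x right, y down, z forward; pixel columns grow to the right and rows downward; lengths in mm; the calibration is good to about 2 mm. A picture is of the moment at which its call begins.
- bot.close_job(): hands the job in, once; it reports no verdict.
The state is a dict: "time": time; "joint_positions": joint angles; "dq": joint speeds; "tau": joint torques, N m; "tool_pos": TCP position; "tcp_rot": TCP orientation; "contact_force": force on the tool from outside, world axes, zero at the start; "moment": the same for the moment, N m; "grip_width": finger opening in mm.
Only numpy, scipy, OpenCV 4.12 (cv2) and the standard library are available. Lean on these libraries where they do the work, as an engineer would, in place of code of your own. Each camera call takes 0.05 s, during which the arm holds its last target. There are 200 camera calls.

TASK

Put the bench glass lathe into third gear: with your fingertips push its gear lever from where it stands in the left-hand slots to the middle channel of the H-shaped gate, across to the right, and then forward, away from you, fully home into the far right slot, which is the third. Push the knob gently with the outside of the fingers, without gripping it, and leave the lever there. Do not disturb the things lying about.

Things in the scene. Friction and masses are not known exactly. Their poses are not given: they have to be found in the camera images.
- lathe: Blue bench glass lathe, fixed. Origin on the table straight below the middle of the gate; x forward (away from the robot), y left, z up. Headstock x -100 to 120 mm, y -100 to 100 mm, flat top at 150 mm, the H-shaped gate cut in it. Chuck, bed, glass tube and tailstock reach 435 mm out to the left, all below 140 mm.
- gate_middle (a point): Middle of the H-shaped gate at the lathe's top, axes as the lathe. Slots: first far left, second near left, third far right, fourth near right, marked by one to four small studs. A cross channel through the middle joins them. Nothing but the lever stands higher than 30 mm above this point within 150 mm of it.
- gear_lever: Gear lever: black ball knob 40 mm across on a 12 mm steel stem. Origin at the knob's centre, z up the stem. It tilts about a point 50 mm above the table under gate_middle. With a = across, f = forward, the knob's centre in the lathe's frame is x = 200 sin f, y = -200 cos f sin a, z = 50 + 200 cos f cos a (mm). It stays where left; pushing the knob takes about 4 N.
- across (a joint): Sideways tilt of the lever (rad): -0.2 (stop) in the left-hand slots, 0.2 (stop) in the right-hand slots. It can change only while forward lies within about 0.05 of zero (the cross channel); the metal tongues between the slots, with rounded noses, stop it elsewhere.
- forward (a joint): Fore-and-aft tilt of the lever (rad): 0.25 (stop) fully home in a far slot (first or third), 0 in the cross channel, -0.25 (stop) fully home in a near slot (second or fourth). At the start the lever stands anywhere along the left-hand slots.
- chuck_key: Bystander, loose: steel T-shaped chuck key, 76 mm long, lying on the lathe's top behind the gate. Origin under its middle.
- bead_dish: Bystander, loose: small white bowl, 48 mm across, 20 mm high, on the lathe's top near the gate's front left corner. Origin under its middle.
- marver: Bystander, loose: black graphite block 90 x 60 x 20 mm lying on the table in front of the lathe. Origin under its middle.
- paddle: Bystander, loose: graphite paddle with a wooden handle, 190 mm long, on the table to the right of the lathe. Origin under its middle.
- tin: Bystander, loose: tin can, 70 mm across, 85 mm high, on the table to the right of the lathe. Origin under its middle.
- goblet: Bystander, loose: amber glass goblet, 60 mm across, 100 mm high, on the table in front of the lathe's bed. Origin under its middle.
- tweezers: Bystander, loose: steel tweezers 150 mm long, lying on the table in front of the lathe. Origin under its middle.

How it is judged (in metres and radians):
On the way, in this order (a step that is already met when the one before it is completed fails the run):
1. the lever is across on the right in the middle channel (value of joint across above 0.14 rad and value of joint forward between -0.1 and 0.1 rad).
2. the lever is fully forward in the third slot (value of joint across above 0.16 rad and value of joint forward above 0.215 rad), for 0.2 s.
At the end, for the whole second after the job is handed in: the lever stands in the third slot: across above 0.16 rad and forward above 0.215 rad (stop at 0.25), at rest and let go (all of step 2 and velocity of joint forward between -0.05 and 0.05 rad/s and contact force between the fingers and gear_lever below 0.1 N); the robot touches nothing.
It fails at once if the lever is gripped or pushed roughly (more than 35 N on it) (contact force between the fingers and gear_lever above 35 N).
It fails at once if a thing lying about is moved by more than 20 mm or lifted (distance of any of chuck_key, bead_dish, marver, paddle, tin, goblet, tweezers from where it was at the start of the episode above 0.02 m).
It also fails if it takes over 72 s, if anything falls off the work surface, if the arm or the gripper's body presses on something with over 40 N, if the wrist force passes 120 N, or if a joint passes its speed limit or range.

## Working session

There is one attempt and no reset: what is moved stays moved. The work goes in short steps, Python scripts to look and compute and a tool call to move; the robot and the scene stay as the last step left them, time stands still between calls to the robot, and variables do not carry over. Pictures are saved under pics/ and viewed, about 8 in all and at most 12, crops included, and the job is handed in when it is done.

Besides the shell and the picture viewer there is one more tool, called by a JSON object that holds its "method" and its "body". step_arm: Moves the arm, as the interface text tells. Its arguments: {"type":"object","properties":{"targets":{"type":"array","items":{"type":"array","items":{"type":"array","items":{"type":"number"}}}},"jaw":{"type":"number"}},"required":["targets"]}

```bash
ls; mkdir -p pics; python3 - <<'E'
from plant import bot
import cv2,numpy as np,pickle
d={n:bot.capture(n) for n in("scene","top")}
pickle.dump(d,open("d0.pkl","wb"))
for n in d:
    cv2.imwrite(f"pics/{n}0.png",d[n]["color"][...,::-1]); print(n,d[n]["fov_y"],d[n]["cx"],d[n]["cy"],d[n]["dist_coeffs"],d[n]["rvec"],d[n]["tvec"])
print(bot.get_obs())
E
```

```text
pics
scene 55.52506254907089 258.43559789500114 190.35424539799078 [-0.08589311  0.          0.          0.          0.        ] [ 0.43491231  2.86531995 -0.97029247] [549.06616913  15.9876915  903.08318841]
top 42.90497010767757 248.99237256396302 193.17432304877386 [-0.21661655  0.          0.          0.          0.        ] [ 2.15720508 -2.19858728  0.07298932] [ -24.35800629  579.76319326 1113.94404552]
{'time': 0.1, 'joint_positions': array([-1.47101211e+00,  3.42670535e-01,  1.52491360e+00, -2.92109153e-05,
        1.27539593e+00, -1.46008084e-01]), 'dq': array([-0.00024769, -0.001811  , -0.00135377, -0.00179371, -0.001553  ,
       -0.00054355]), 'tau': array([ 1.00365542e-03, -4.32003629e+01, -2.44695854e+01,  7.18398532e-02,
        5.25768392e-02, -4.71233557e-05]), 'tool_pos': array([ 127.71810384, -508.85707606,  226.10813733]), 'tcp_rot': array([-1.69667329,  1.56940864,  1.69072018]), 'contact_force': array([ 1.14468919, -0.23894546,  0.6512196 ]), 'moment': array([ 0.00215857,  0.02620346, -0.00145865]), 'grip_width': 92.00756894126306}
```

View pics/scene0.png

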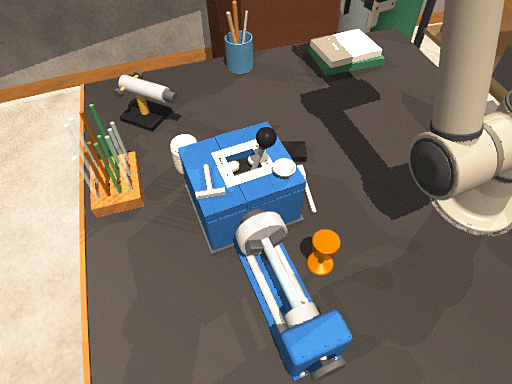

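View pics/top0.png

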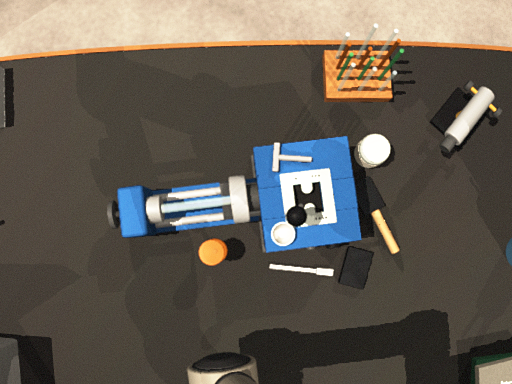

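The scene view shows the knob at (265,137), with the dish at (284,168) close beside it. In the top view (up is +x, left is +y) the knob is at (297,215), the gate plate at about (308,198), the dish at (284,233) and the key at (290,157). Next I measure the gate and the knob in world coordinates.

```bash
cat > h.py <<'E'
import cv2,numpy as np
def cloud(c):
    f=192/np.tan(np.radians(c["fov_y"]/2)); K=np.array([[f,0,c["cx"]],[0,f,c["cy"]],[0,0,1]])
    v,u=np.mgrid[:384,:512]; p=np.stack([u,v],-1).reshape(-1,1,2).astype(float)
    n=cv2.undistortPoints(p,K,np.array(c["dist_coeffs"])).reshape(384,512,2)
    P=np.dstack([n,np.ones((384,512))])*c["depth"][...,None]
    R=cv2.Rodrigues(np.array(c["rvec"]))[0]
    W=(P-np.array(c["tvec"]).reshape(3))@R
    W[c["depth"]<=0]=np.nan
    return W
def knob(c,near=None):
    W=cloud(c); m=(c["color"].max(-1)<70)&(W[...,2]>222)&(W[...,2]<290)
    if near is not None: m&=np.hypot(W[...,0]-near[0],W[...,1]-near[1])<60
    n,l,s,_=cv2.connectedComponentsWithStats(m.astype(np.uint8))
    if n<2: return None
    m=l==1+np.argmax(s[1:,4]); P=W[m]
    A=np.c_[2*P,np.ones(len(P))]; s=np.linalg.lstsq(A,(P**2).sum(1),rcond=None)[0]
    from scipy.optimize import least_squares
    r=least_squares(lambda q:np.linalg.norm(P-q,axis=1)-20,P.mean(0)-[0,0,12],loss="soft_l1").x
    return r,np.sqrt(s[3]+s[:3]@s[:3]),len(P)
E
python3 - <<'E'
from h import *
import pickle
d=pickle.load(open("d0.pkl","rb"))
for n in d:
    c=d[n];W=cloud(c);k=c["color"].astype(int)
    print(n,"knob",knob(c,(500,-100)) , knob(c))
    near=(abs(W[...,2]-150)<8)
    b=near&(k[...,2]>k[...,0]+50); P=W[b]
    lo,hi=np.nanmin(P,0),np.nanmax(P,0); 
    nn,l,s,_=cv2.connectedComponentsWithStats(b.astype(np.uint8),connectivity=8)
    m=cv2.morphologyEx((near).astype(np.uint8),cv2.MORPH_OPEN,np.ones((3,3)))
    nn,l,s,_=cv2.connectedComponentsWithStats(m); m=l==1+np.argmax(s[1:,4]); P=W[m]
    print(" top z",np.median(P[:,2]),cv2.minAreaRect(P[:,:2].astype(np.float32)),len(P))
    w=near&(k.min(-1)>190); 
    nn,l,s,ce=cv2.connectedComponentsWithStats(w.astype(np.uint8))
    for i in range(1,nn):
        if s[i,4]>40:
            Q=W[l==i]; print(" white",s[i],cv2.minAreaRect(Q[:,:2].astype(np.float32)),Q[:,2].mean())
E
```

```text
scene knob (array([ 519.17575461, -123.30941873,  244.11784844]), np.float64(20.392949595242968), 325) (array([244.07784314,  27.34915247, 246.06104503]), np.float64(97.02053613026136), 1042)
 top z 151.29317470163673 ((568.934814453125, -155.73025512695312), (220.40179443359375, 204.37286376953125), 6.071404933929443) 6076
 white [ 211  139   66   49 1177] ((553.5001220703125, -157.9698486328125), (123.12931823730469, 109.0439682006836), 5.698329448699951) 152.64861747855957
 white [278 166  12   9  73] ((486.06597900390625, -103.21083068847656), (22.458938598632812, 21.361364364624023), 38.58852767944336) 155.5044593521343
top knob (array([ 517.51948897, -123.22291651,  243.48234569]), np.float64(18.649137281268644), 308) (array([242.13687074,  20.88446531, 251.57499407]), np.float64(100.33263005077198), 706)
 top z 150.83987583319444 ((567.36572265625, -156.11415100097656), (219.8791046142578, 201.47149658203125), 6.096691131591797) 8363
 white [ 280  168   57   57 1474] ((557.7373046875, -157.4864959716797), (113.96701049804688, 105.94944763183594), 5.705265522003174) 152.00858335574802
 white [275 227  14  14 118] ((484.48577880859375, -101.53303527832031), (25.747920989990234, 25.53225326538086), 62.21920394897461) 155.4792034085069
```

```bash
cat >> h.py <<'E'
from scipy.spatial.transform import Rotation as Ro
Y=np.radians(6.08); L=Ro.from_euler("z",Y).as_matrix(); O=np.array([558.2,-157.0,0])
def lat(p): return (np.array(p)-O)@L
def plan(bot,t=None):
    o=bot.get_obs(); R=Ro.from_euler("xyz",o["tcp_rot"]).as_matrix(); A=L.T@R
    print("t",o["time"],"tcp lathe",lat(o["tool_pos"]).round(1),"F lathe",(o["contact_force"]@L).round(1),"grip",o["grip_width"].round(1))
    print("axes(lathe, cols)",A.round(3).tolist())
    a=np.degrees(np.arctan2(A[0,1],A[1,1])); print("yaw of tool y from lathe y (cw deg)",a)
    if t is not None: print("shift mm",((np.array(t)-lat(o["tool_pos"]))@A).round(1))
def look(bot,near):
    for n in("top","scene"):
        k=knob(bot.capture(n),near)
        if k is not None:
            q=lat(k[0]); print(n,q.round(1),"f",np.arcsin(q[0]/200).round(3),"a",np.arctan2(-q[1],q[2]-50).round(3),k[2])
E
python3 -c "
from h import *
from plant import bot
plan(bot,(-90,38,228)); look(bot,(518,-123))"
```

```text
Traceback (most recent call last):
  File "h.py", line 26, in plan
    print("t",o["time"],"tcp lathe",lat(o["tool_pos"]).round(1),"F lathe",(o["contact_force"]@L).round(1),"grip",o["grip_width"].round(1))
                                                                                                                 ^^^^^^^^^^^^^^^^^^^^^
AttributeError: 'float' object has no attribute 'round'
```

```bash
sed -i 's/o\["grip_width"\].round(1)/round(o["grip_width"],1)/' h.py
python3 -c "
from h import *
from plant import bot
plan(bot,(-90,38,228)); look(bot,(518,-123))"
```

```text
t 0.1 tcp lathe [-465.3 -304.3  226.1] F lathe [ 1.1 -0.4  0.7] grip 92.0
axes(lathe, cols) [[-0.0, 0.139, -0.99], [0.001, -0.99, -0.139], [-1.0, -0.001, -0.0]]
yaw of tool y from lathe y (cw deg) 171.99664358992845
shift mm [  -1.4 -286.7 -419.3]
top [-37.   37.9 243.7] f -0.186 a -0.193 307
scene [-35.1  37.6 244.2] f -0.176 a -0.191 327
```

{"method": "step_arm", "body": {"targets": [[[0, -0.022, -0.032, 2], [0, -0.044, -0.064, 4], [0, -0.066, -0.096, 6], [0, -0.088, -0.128, 8], [-0.001, -0.11, -0.16, 8]]], "jaw": 1}}

```text
time: 0.62
tool_pos: [256.8, -361.7, 227.2]
tcp_rot: [-1.518, 1.569, 1.727]
contact_force: [0.5, -1.0, 1.3]
grip_width: 63.2
```

```bash
python3 -c "
from h import *
from plant import bot
plan(bot,(-90,38,228))"
```

```text
t 0.6167 tcp lathe [-321.4 -171.6  227.2] F lathe [ 0.4 -1.   1.3] grip 63.2
axes(lathe, cols) [[-0.0, -0.003, -1.0], [0.001, -1.0, 0.003], [-1.0, -0.001, 0.0]]
yaw of tool y from lathe y (cw deg) -179.85408766531802
shift mm [  -0.5 -210.2 -230.8]
```

{"method": "step_arm", "body": {"targets": [[[0, -0.028, -0.028, 0], [0, -0.056, -0.056, 0], [0, -0.084, -0.084, 0], [0, -0.112, -0.108, 0], [0, -0.138, -0.13, 0]]]}}

```text
time: 1.03
tool_pos: [372.7, -209.0, 227.4]
tcp_rot: [-1.648, 1.569, 1.597]
contact_force: [1.3, 0.4, 0.0]
grip_width: 29.6
```

```bash
python3 -c "
from h import *
from plant import bot
plan(bot,(-90,38,228))"
```

```text
t 1.0333 tcp lathe [-189.9  -32.1  227.4] F lathe [1.3 0.3 0. ] grip 29.6
axes(lathe, cols) [[0.0, -0.002, -1.0], [0.001, -1.0, 0.002], [-1.0, -0.001, -0.0]]
yaw of tool y from lathe y (cw deg) -179.88064662273143
shift mm [ -0.5 -70.3 -99.8]
```

{"method": "step_arm", "body": {"targets": [[[0, -0.02, -0.025, 0], [0, -0.04, -0.05, 0], [0, -0.06, -0.08, 0], [0, -0.07, -0.1, 0], [0, -0.07, -0.1, 0]]]}}

```text
time: 1.45
tool_pos: [467.6, -126.6, 227.3]
tcp_rot: [-2.237, 1.568, 1.013]
contact_force: [-0.7, -0.3, 0.5]
grip_width: 0.5
```

```bash
python3 -c "
from h import *
from plant import bot
import cv2
plan(bot,(-30,39,228))
look(bot,(518,-123))
cv2.imwrite('pics/w1.png',cv2.resize(bot.capture('scene')['color'][80:240,180:400,::-1],None,fx=3,fy=3))"
```

```text
t 1.45 tcp lathe [-86.9  39.8 227.3] F lathe [-0.7 -0.2  0.5] grip 0.5
axes(lathe, cols) [[0.002, 0.002, -1.0], [0.002, -1.0, -0.002], [-1.0, -0.002, -0.002]]
yaw of tool y from lathe y (cw deg) 179.90409926324088
shift mm [ -0.6   0.9 -56.9]
scene [-35.2  37.7 244.1] f -0.177 a -0.192 336
```

View pics/w1.png

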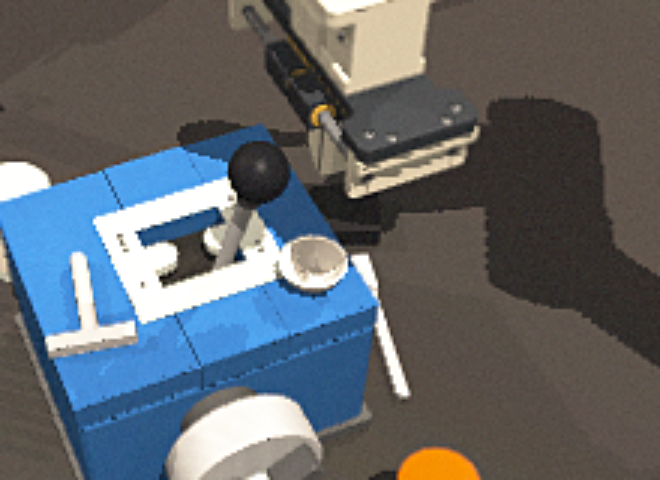

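{"method": "step_arm", "body": {"targets": [[[0, 0, -0.015, 0], [0, 0, -0.023, 0], [0, 0, -0.029, 0], [0, 0, -0.035, 0], [0, 0, -0.041, 0]]]}}

```text
time: 2.02
tool_pos: [504.6, -125.1, 227.2]
tcp_rot: [-0.652, 1.568, 2.594]
contact_force: [-4.8, -0.2, 3.3]
grip_width: 0.2
```

```bash
python3 -c "
from h import *
from plant import bot
plan(bot,(-30,39,228))
look(bot,(530,-123))"
```

```text
t 2.0167 tcp lathe [-49.9  37.4 227.2] F lathe [-4.8  0.3  3.3] grip 0.2
axes(lathe, cols) [[-0.003, -0.002, -1.0], [0.002, -1.0, 0.002], [-1.0, -0.002, 0.003]]
yaw of tool y from lathe y (cw deg) -179.87440746955025
shift mm [ -0.8  -1.6 -19.9]
scene [-20.2  37.8 246.3] f -0.101 a -0.19 340
```

{"method": "step_arm", "body": {"targets": [[[0, 0, -0.006, 0], [0, 0, -0.011, 0], [0, 0, -0.015, 0], [0, 0, -0.018, 0], [0, 0, -0.02, 0]]]}}

```text
time: 2.53
tool_pos: [525.6, -122.7, 227.0]
tcp_rot: [-0.93, 1.569, 2.316]
contact_force: [-4.0, 0.8, 2.8]
grip_width: 0.4
```

```bash
python3 -c "
from h import *
from plant import bot
plan(bot,(-60,39,228))
look(bot,(550,-123))"
```

```text
t 2.5333 tcp lathe [-28.8  37.6 227. ] F lathe [-3.9  1.2  2.8] grip 0.4
axes(lathe, cols) [[-0.001, -0.001, -1.0], [0.002, -1.0, 0.001], [-1.0, -0.002, 0.001]]
yaw of tool y from lathe y (cw deg) -179.92479221621485
shift mm [-0.9 -1.4 31.2]
scene [  0.   38.  247.3] f 0.0 a -0.19 338
```

{"method": "step_arm", "body": {"targets": [[[0, 0, 0.02, 0], [0, -0.015, 0.022, 0], [0, -0.035, 0.022, 0], [0, -0.056, 0.022, 0], [0, -0.056, 0.02, 0]]]}}

```text
time: 3.05
tool_pos: [499.5, -66.0, 227.2]
tcp_rot: [-1.491, 1.568, 1.757]
contact_force: [-0.4, -0.3, 0.3]
grip_width: 0.2
```

```bash
python3 -c "
from h import *
from plant import bot
plan(bot,(0,92,228))
look(bot,(550,-123))"
```

```text
t 3.05 tcp lathe [-48.7  96.7 227.2] F lathe [-0.5 -0.3  0.3] grip 0.2
axes(lathe, cols) [[-0.0, 0.001, -1.0], [0.003, -1.0, -0.001], [-1.0, -0.003, 0.0]]
yaw of tool y from lathe y (cw deg) 179.96862575490533
shift mm [ -0.8   4.7 -48.7]
top [ -2.2  38.3 246.6] f -0.011 a -0.192 129
scene [-1.000e-01  3.800e+01  2.474e+02] f -0.0 a -0.19 340
```

{"method": "step_arm", "body": {"targets": [[[0, 0, -0.018, 0], [0, 0, -0.036, 0], [0, 0.002, -0.048, 0], [0, 0.005, -0.048, 0], [0, 0.008, -0.048, 0]]]}}

```text
time: 3.57
tool_pos: [549.2, -72.1, 226.7]
tcp_rot: [-1.273, 1.57, 1.975]
contact_force: [-0.1, -0.5, 0.2]
grip_width: 0.5
```

```bash
python3 -c "
from h import *
from plant import bot
plan(bot,(-1,0,228))
look(bot,(550,-123))"
```

```text
t 3.5667 tcp lathe [1.000e-01 8.540e+01 2.267e+02] F lathe [-0.2 -0.5  0.2] grip 0.5
axes(lathe, cols) [[-0.0, 0.0, -1.0], [0.001, -1.0, -0.0], [-1.0, -0.001, 0.0]]
yaw of tool y from lathe y (cw deg) 179.986482048899
shift mm [-1.4 85.4  1.1]
```

{"method": "step_arm", "body": {"targets": [[[0, 0.007, 0.001, 0], [0, 0.014, 0.001, 0], [0, 0.021, 0.001, 0], [0, 0.028, 0.001, 0], [0, 0.035, 0.001, 0]]]}}

```text
time: 4.08
tool_pos: [551.3, -107.7, 227.5]
tcp_rot: [-1.86, 1.569, 1.387]
contact_force: [-0.1, 3.8, 4.2]
grip_width: 0.2
```

```bash
python3 -c "
from h import *
from plant import bot
plan(bot,(-1,0,228))
look(bot,(555,-140))"
```

```text
t 4.0833 tcp lathe [ -1.6  49.8 227.5] F lathe [0.3 3.8 4.2] grip 0.2
axes(lathe, cols) [[0.0, -0.001, -1.0], [0.001, -1.0, 0.001], [-1.0, -0.001, -0.0]]
yaw of tool y from lathe y (cw deg) -179.95869092813163
shift mm [-0.6 49.8 -0.7]
scene [ 22.5  29.5 226.1] f 0.113 a -0.166 9
```

{"method": "step_arm", "body": {"targets": [[[0, 0.008, -0.0005, 0], [0, 0.016, -0.0005, 0], [0, 0.024, -0.0005, 0], [0, 0.032, -0.0005, 0], [0, 0.039, -0.0005, 0]]]}}

```text
time: 4.6
tool_pos: [555.9, -148.1, 226.9]
tcp_rot: [-1.051, 1.57, 2.195]
contact_force: [0.4, 2.7, 1.7]
grip_width: 0.6
```

```bash
python3 -c "
from h import *
from plant import bot
import cv2
plan(bot,(-1,1,228))
c=bot.capture('wrist');cv2.imwrite('pics/w2.png',c['color'][...,::-1])
k=knob(c,(555,-180))
print(k and (lat(k[0]),k))"
```

```text
t 4.6 tcp lathe [ -1.4   9.1 226.9] F lathe [0.7 2.6 1.7] grip 0.6
axes(lathe, cols) [[-0.0, -0.002, -1.0], [0.001, -1.0, 0.002], [-1.0, -0.001, 0.0]]
yaw of tool y from lathe y (cw deg) -179.88112685950827
shift mm [-1.1  8.1 -0.4]
(array([ 26.33032843,   9.84037069, 245.59482144]), (array([ 583.33995742, -144.42615288,  245.59482144]), np.float64(18.997749086154247), 262))
```

View pics/w2.png

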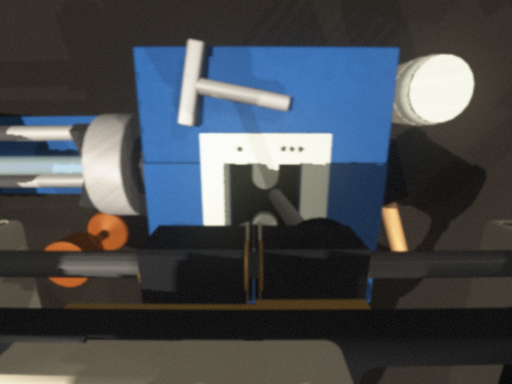

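{"method": "step_arm", "body": {"targets": [[[0, 0.003, 0, 0], [0, 0.005, 0, 0], [0, 0.007, 0, 0], [0, 0.008, 0, 0], [0, 0.009, 0, 0]]]}}

```text
time: 5.07
tool_pos: [556.7, -158.1, 226.3]
tcp_rot: [-0.356, 1.569, 2.889]
contact_force: [-0.6, 3.8, -1.6]
grip_width: 0.2
```

```bash
python3 -c "
from h import *
from plant import bot
plan(bot,(-1,0,228))
look(bot,(558,-200))"
```

```text
t 5.0667 tcp lathe [ -1.7  -0.9 226.3] F lathe [-0.2  3.9 -1.6] grip 0.2
axes(lathe, cols) [[-0.001, -0.003, -1.0], [0.0, -1.0, 0.003], [-1.0, -0.0, 0.001]]
yaw of tool y from lathe y (cw deg) -179.8417329126036
shift mm [-1.7 -0.9 -0.6]
scene [ 24.6 -16.5 229.2] f 0.123 a 0.092 22
```

{"method": "step_arm", "body": {"targets": [[[0, -0.012, 0, 0], [0, -0.014, 0.01, 0], [0, -0.014, 0.03, 0], [0, -0.014, 0.05, 0], [0, -0.014, 0.05, 0]]]}}

```text
time: 5.58
tool_pos: [502.9, -149.0, 226.7]
tcp_rot: [0.176, 1.568, -2.862]
contact_force: [2.0, -0.0, 0.1]
grip_width: 0.3
```

```bash
python3 -c "
from h import *
from plant import bot
plan(bot,(-50,-39,228))
look(bot,(558,-200))"
```

```text
t 5.5833 tcp lathe [-54.1  13.8 226.7] F lathe [ 2.  -0.2  0.1] grip 0.3
axes(lathe, cols) [[-0.003, -0.003, -1.0], [-0.001, -1.0, 0.003], [-1.0, 0.001, 0.003]]
yaw of tool y from lathe y (cw deg) -179.83216103616473
shift mm [-1.3 52.8 -4.3]
scene [-2.000e-01 -3.620e+01  2.478e+02] f -0.001 a 0.181 332
```

{"method": "step_arm", "body": {"targets": [[[0, 0.018, 0, 0], [0, 0.036, 0, 0], [0, 0.051, 0, 0], [0, 0.051, -0.005, 0], [0, 0.051, -0.012, 0]]]}}

```text
time: 6.1
tool_pos: [523.3, -199.3, 226.9]
tcp_rot: [1.496, 1.57, -1.544]
contact_force: [0.8, 1.0, 1.0]
grip_width: 0.7
```

{"method": "step_arm", "body": {"targets": [[[0, 0, -0.008, 0], [0, 0, -0.014, 0], [0, 0, -0.02, 0], [0, 0, -0.026, 0], [0, 0, -0.032, 0]]]}}

```text
time: 6.52
tool_pos: [555.6, -195.6, 227.0]
tcp_rot: [1.124, 1.57, -1.916]
contact_force: [-3.7, -0.7, 1.7]
grip_width: 0.4
```

```bash
python3 -c "
from h import *
from plant import bot
plan(bot,(17,-38,228))
look(bot,(580,-200))"
```

```text
t 6.5167 tcp lathe [ -6.7 -38.1 227. ] F lathe [-3.8 -0.3  1.7] grip 0.4
axes(lathe, cols) [[-0.0, -0.004, -1.0], [-0.001, -1.0, 0.004], [-1.0, 0.001, 0.0]]
yaw of tool y from lathe y (cw deg) -179.7505286784376
shift mm [ -1.   -0.2 -23.6]
scene [ 23.  -35.9 246.5] f 0.115 a 0.181 315
```

{"method": "step_arm", "body": {"targets": [[[0, 0, -0.006, 0], [0, 0, -0.012, 0], [0, 0, -0.017, 0], [0, 0, -0.021, 0], [0, 0, -0.024, 0]]]}}

```text
time: 7.03
tool_pos: [579.9, -192.9, 225.9]
tcp_rot: [-0.323, 1.569, 2.921]
contact_force: [-4.4, 1.1, -2.8]
grip_width: 0.2
```

```bash
python3 -c "
from h import *
from plant import bot
plan(bot,(17,-38,228))
look(bot,(600,-195))"
```

```text
t 7.0333 tcp lathe [ 17.7 -38.  225.9] F lathe [-4.2  1.6 -2.8] grip 0.2
axes(lathe, cols) [[-0.001, -0.004, -1.0], [0.0, -1.0, 0.004], [-1.0, -0.0, 0.001]]
yaw of tool y from lathe y (cw deg) -179.7705358254914
shift mm [-2.1  0.   0.7]
scene [ 47.1 -35.5 242.6] f 0.238 a 0.182 270
```

{"method": "step_arm", "body": {"targets": [[[0, 0, -0.0005, 0], [0, 0, -0.001, 0], [0, 0, -0.0015, 0], [0, 0, -0.0015, 0], [0, 0, -0.0015, 0]]]}}

```text
time: 7.55
tool_pos: [581.4, -192.8, 226.1]
tcp_rot: [-0.166, 1.57, 3.078]
contact_force: [-4.1, 0.2, -3.1]
grip_width: 0.2
```

{"method": "step_arm", "body": {"targets": [[[0, 0, 0.01, 0], [0, 0, 0.03, 0], [0, 0, 0.055, 0], [0, 0, 0.08, 0], [0, 0, 0.08, 0]]]}}

```text
time: 7.97
tool_pos: [499.6, -201.4, 227.3]
tcp_rot: [1.938, 1.57, -1.102]
contact_force: [0.8, -0.9, 0.3]
grip_width: 0.4
```

```bash
python3 -c "
from h import *
from plant import bot
import cv2
plan(bot)
look(bot,(600,-195))
for n in ('top','wrist'):
    k=knob(bot.capture(n),(605,-195)); print(n,k and (lat(k[0]),k[1:]))
c=bot.capture('scene')
cv2.imwrite('pics/s3.png',cv2.resize(c['color'][80:280,150:370,::-1],None,fx=3,fy=3))"
```

```text
t 7.9667 tcp lathe [-62.9 -38.  227.3] F lathe [ 0.7 -1.   0.3] grip 0.4
axes(lathe, cols) [[0.0, -0.005, -1.0], [-0.001, -1.0, 0.005], [-1.0, 0.001, -0.0]]
yaw of tool y from lathe y (cw deg) -179.70402430997132
top [ 46.7 -35.6 241.8] f 0.236 a 0.183 329
scene [ 48.2 -35.4 242.3] f 0.243 a 0.182 332
top (array([ 46.54815701, -35.66181499, 241.69707289]), (np.float64(18.85970668908729), 323))
wrist (array([ 47.42253848, -34.1891287 , 241.54131665]), (np.float64(19.37818140237927), 5825))
```

View pics/s3.png

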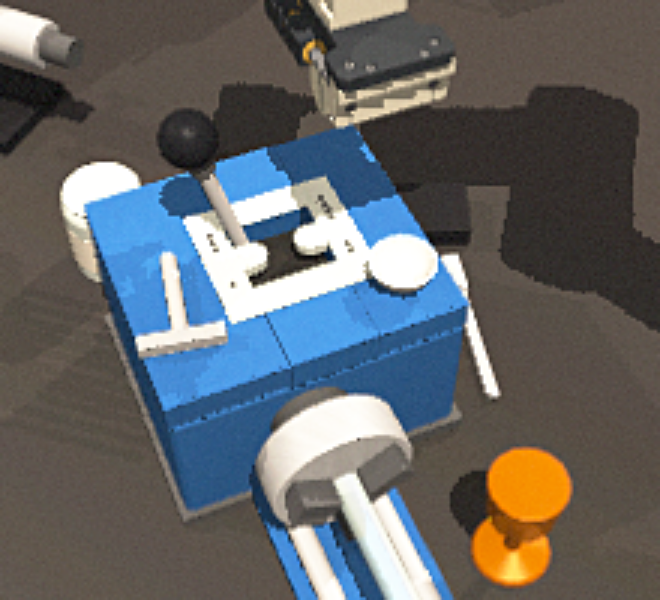

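The knob is at (188,138) in the crop, leaning into the far right slot, and the fingers are clear at (390,95). The dish, key, goblet, tweezers and tin look as they did at the start. I'm handing in.

```bash
python3 -c "
from plant import bot
print(bot.close_job())"
```

```text
the job is handed in; nothing more can be done
None
```

The lathe is in third gear, and I handed the job in at about 8 s of the 72 s allowed. With the fingers closed I pushed the knob forward from the near left slot to the middle channel. I then went round it, pushed it right across the channel, and pushed it forward into the far right slot. After that I backed the fingers about 50 mm clear.

- **Lever position:** my last checks gave a forward tilt of 0.236 rad from the top camera and 0.243 rad from the scene camera (0.215 needed). The across tilt was 0.183 and 0.182 rad (0.16 needed). The wrist view put the knob about 1.5 mm further left than the other two, at about 0.176 rad across, which still passes.
- **Not at the stop:** across read a little short of the 0.2 rad stop. I judged the 3 to 5 mm margin enough and did not nudge it further.
- **Forces:** the readings at the end of each move stayed at about 6 N or less. I did not see the peaks within a move.
- **Bystanders:** none of the loose things in view looked moved in the last picture. I judged this by eye, without measuring. The paddle was not clearly visible in it.

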